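# Show the camera the strainer in the spray-gun cup

### The job

Lift the loose lid off the spray-gun cup and set it down, not drop it, flat in the steel drip dish with the knob up. Then take the inspection mirror by its handle from its rest and hold it centred over the open cup at the height of the bench camera's lens, angled so that the camera, looking level at the mirror, sees the strainer at the bottom of the cup reflected in the middle of the glass. Finish still holding the mirror steady there by its handle, resting on nothing; leave the tape roll, the paint tin and the colour cards where they are.

Things in the scene. Friction and masses are not known exactly. Their poses are not given: they have to be found in the camera images.
- cup: Aluminium gravity-feed spray-gun cup, fixed on a round steel bench stand (base 104 mm across). Origin on the bench on the cup's vertical axis; z up; x points level towards the camera. Cup outside diameter 84 mm, inside 78 mm, rim 150 mm above the bench, conical bottom. It does not move.
- strainer (a point): The thing to show: top of the white pencil strainer (15 mm thick) standing in the cup's outlet, on the cup's axis, 85 mm above the bench and 65 mm below the rim.
- aim_near (a point): A point in the air that tells where the glass must face. With the middle of the glass on the cup's axis at lens height (215 mm above the bench), the right direction lies halfway between level towards the lens and straight down to the strainer; this point lies 111 mm out that way, 78.5 mm from the cup's axis. The strainer shows in the middle of the glass when the line square out of the glass's middle passes through aim_near and aim_far. Axes as the cup's.
- aim_far (a point): The same line, 219 mm out: 155 mm from the cup's axis towards the camera, 60 mm above the bench. Axes as the cup's.
- lid: Loose black plastic lid, 45 g, seated in the cup's mouth, not fastened. Origin at the centre of its underside, z up through the knob. A plug 71 mm across and 8 mm deep (z 0 to 8 mm), hanging 3.5 mm clear inside the mouth; a flange 88 mm across (z 8 to 12 mm) resting on the rim; a straight round knob 22 mm across (z 12 to 36 mm). Seated, its origin is 142 mm above the bench.
- dish: Loose round steel drip dish, 110 mm across and 16 mm high, inside 106 mm across, with a flat floor 4 mm thick. Origin at the centre of its underside on the bench. The lid lies in it with its underside on the floor.
- rest: Fixed steel rest: a base plate 140 x 60 mm and two upright plates 4 mm thick, 44 mm wide, at x = -60 and +40 mm, each with an open-topped notch 20 mm wide whose floor is 45 mm and whose horns are 55 mm above the bench. Origin on the bench below the gripping place of the mirror's handle; x along the handle towards the mirror head; z up.
- mirror: Inspection mirror with its handle lying in the two notches of the rest, about 95 g in all. Origin on the underside of the handle; x along the handle towards the head, z up at the start. Straight rubber handle 120 mm long (x -70 to +50 mm), 16 mm wide (y), 14 mm high (z 0 to 14 mm); then a thin steel rod (9, then 6 mm thick) to the head's joint at x = 110 mm, z = 7 mm. Lift it straight up out of the rest.
- mirror_grip (a point): Gripping place: the middle of the handle's thickness, 7 mm above the mirror's origin, 52 mm above the bench at the start; free space below and, for 35 mm or more along the handle each way, between the upright plates. Axes as the mirror's.
- mirror_face (a point): Centre of the front of the round glass (head 57 mm across). z points square out of the glass; y is along the head's joint (the mirror's y); it lies 8 mm in front of the joint. At the start the glass faces ahead along the handle and downwards.
- mirror_head (a joint): Angle of the mirror head on its rod, about the mirror's y axis (rad). At 0 the glass faces 45 degrees below the handle's +x direction; positive turns it further down and back. The joint is stiff (0.06 N m) and keeps the angle it has, -0.3 to 0.3 at the start, unless it is pushed.
- camera: Fixed bench inspection camera on a steel post, 170 to 210 mm from the cup's axis along the cup's x. Origin on the bench straight below the front of the lens; it looks level along its own -x, at the cup's axis; post and base lie behind the lens, up to 107 mm in x; the base is 80 mm wide, top 240 mm above the bench.
- camera_lens (a point): Front centre of the camera's lens, 215 mm above the bench. The camera looks from here along -x of the camera, level, over the cup (rim 65 mm lower).
- tape: Bystander: loose roll of masking tape lying flat, 100 mm across, 24 mm high; origin under its centre.
- tin: Bystander: loose small paint tin, 74 mm across, 85 mm high; origin under its centre.
- cards: Bystander: loose stack of colour cards, 55 x 95 x 20 mm; origin under its centre.
There are look-alikes about, which are no part of the job. Of the things like the dish, leave any that is black; of the rest the larger one is meant. What is shaped like the rest but red is not meant.

How it is judged:
By the outcome, as a careful person would: the job done as asked, in the order asked, and still so for the second after the job is handed in, while the arm keeps its last pose, push and grip.
It also fails if it takes over 61 s, if anything falls off the work surface, if the arm or the gripper's body presses on something with over 40 N, if the wrist force passes 120 N, or if a joint passes its speed limit or range.

### The arm

A 7-joint arm with a two-finger parallel gripper is mounted at the origin on the work surface. World frame = base frame: x ahead of the robot, y to its left, z up, the work surface at z = 0. Lengths are in m, angles in rad, forces in N, time in s.
With the tool pointing down it reaches from about 0.35 to 0.9 m from the base axis. Payload 19.9 kg.
Tool frame: the origin (TCP) lies between the finger pads; the fingertips stand 19 mm ahead of it and the grasp point (between the pads) is the TCP; z points along the fingers, y is the direction in which the jaws open and shut (so a half turn about z gives the same grasp; the last joint's range is limited). The gripper opens to 94 mm and grips with 3 to 60 N. Pads are 16 mm wide; open, the fingers measure 119 mm over their backs; the gripper's body (75 mm by 177 mm) begins 78 mm behind the grasp point.
Start: joints at [1.288, 0.417, -0.01, 1.614, 0.005, 1.111, -0.053], TCP at [0.15, -0.607, 0.194] pointing down, gripper open.
Joint ranges: [-2.81, 2.81], [-0.39, 2.02], [-1.27, 1.25], [0.06, 2.57], [-1.19, 4.33], [0.19, 2], [-2.82, 2.82]. Speed limits (rad/s): [1.89, 1.89, 2.39, 2.39, 3.01, 3.01, 3.01].

### API

Orientations are given as a 3x3 rotation matrix whose columns are the frame's x, y, z axes.
In Python, from rig import robot gives the robot as it stands. Calls block until the motion is done:
- robot.move_ptp(position, orientation): joint-space move of the TCP to a pose.
- robot.move_linear(position, velocity=0.15, frame=None, threshold=None): straight line of the TCP; frame=None keeps the orientation; velocity is the mean speed in m/s. With threshold (N) it stops when the force on the tool has changed by that much, and returns True; else False.
- robot.goto_joints(angles): joint-space move.
- robot.gripper_to(opening): finger opening in m; the grip force is fixed at half the most; returns when the fingers have stopped.
- robot.pause(seconds).
- robot.ik(position, orientation): joint angles nearest the present ones, or None.
- robot.get_state(): the state.
- robot.grab_frame(name): name is "scene" or "top"; returns the picture (400x640x3 uint8, red, green, blue); there is no depth.
- robot.camera_info(name): a dict with "fx", "fy", "cx", "cy" (pixels), "dist" ([k1, k2, p1, p2, k3] as OpenCV has them; the pictures are not rectified), "rvec" (rotation vector, rad) and "tvec" (3), from world to camera coordinates, as OpenCV has them. Camera axes: x right, y down, z forward; pixel columns grow to the right and rows downward; lengths in m; the calibration is good to about 2 mm. A picture is of the moment at which its call begins. camera_info takes no time and is no camera call.
A pose or a line that the arm cannot do raises robot.PlanningError and nothing moves.
- robot.sign_off(): hands the job in, once; it reports no verdict.
The state is a dict: "time": time; "qpos": joint angles; "joint_vel": joint speeds; "effort": joint torques, N m; "ee_pos": TCP position; "tool_rot": TCP orientation; "force": force on the tool from outside, world axes, zero at the start; "moment": the same for the moment, N m; "opening": finger opening in m.
Only numpy, scipy, OpenCV 4.12 (cv2) and the standard library are available. Lean on these libraries where they do the work, as an engineer would, in place of code of your own. Each camera call takes 0.05 s, during which the arm holds its last target.

## Working session

There is one attempt and no reset: what is moved stays moved. The work goes in short steps, each a Python script; the robot and the scene stay as the last script left them, time stands still between calls to the robot, and variables do not carry over. Pictures are saved under pics/ and viewed, and the job is handed in when it is done.

```bash
ls; mkdir -p pics
python3 - <<'E'
from rig import robot
import cv2
for n in("scene","top"):
    im=robot.grab_frame(n); cv2.imwrite(f"pics/{n}0.png",im[:,:,::-1])
    print(n,robot.camera_info(n))
s=robot.get_state(); print(s)
E
```

```text
pics
scene {'fx': 415.64897197586015, 'fy': 415.64897197586015, 'cx': 326.84624184700476, 'cy': 199.1298013455595, 'dist': array([-0.0831092,  0.       ,  0.       ,  0.       ,  0.       ]), 'rvec': array([ 1.2908449 ,  2.473655  , -0.70632495]), 'tvec': array([ 0.29773195, -0.31136421,  1.73291928])}
top {'fx': 387.43328429783895, 'fy': 387.43328429783895, 'cx': 323.43181426444835, 'cy': 191.74042598906573, 'dist': array([-0.08264586,  0.        ,  0.        ,  0.        ,  0.        ]), 'rvec': array([ 2.10471632, -2.1586674 ,  0.18077183]), 'tvec': array([0.05121624, 0.58538974, 1.31586149])}
{'time': 0.1, 'qpos': array([ 1.28752322,  0.41787854, -0.01031446,  1.61409565,  0.00470475,
        1.11068216, -0.05298757]), 'joint_vel': array([-5.56540828e-04, -1.91211338e-04,  1.16974536e-03, -1.53966634e-03,
        7.27448366e-04, -7.78142186e-05, -9.35917610e-04]), 'effort': array([ 2.49832665e-03, -8.52578402e+01,  6.40356950e-01, -4.26698613e+01,
       -4.88956715e-02,  1.63431274e-02,  8.08725963e-05]), 'ee_pos': array([ 0.14955417, -0.60649704,  0.1933178 ]), 'tool_rot': array([[ 9.70907078e-01,  2.39456337e-01, -3.28372702e-04],
       [ 2.39456548e-01, -9.70906580e-01,  9.86772785e-04],
       [-8.25302205e-05, -1.03669567e-03, -9.99999459e-01]]), 'force': array([ 0.9323544 ,  0.08058535, -0.11232313]), 'moment': array([ 0.00742869, -0.02295634,  0.00535365]), 'opening': 0.09401777180966345}
```

View pics/scene0.png

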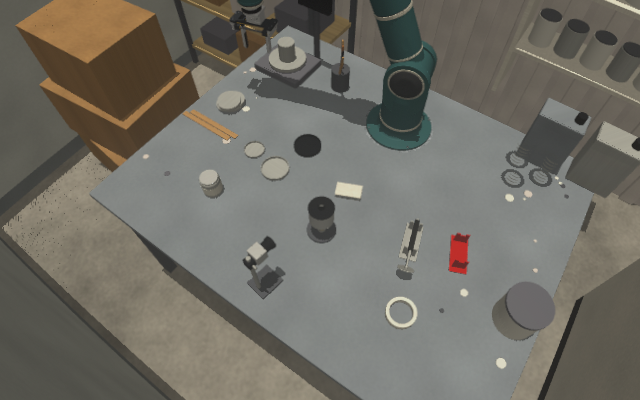

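View pics/top0.png

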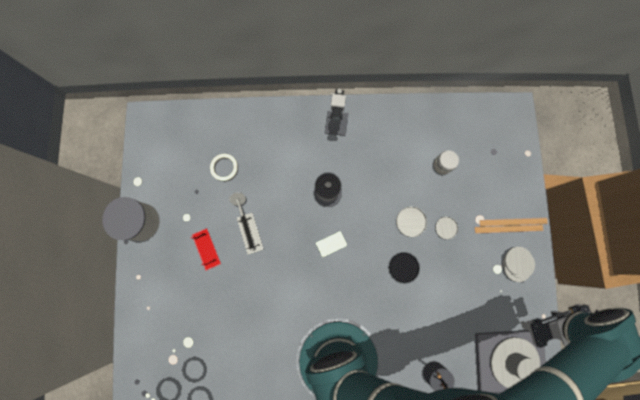

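Scene view: cup with lid at (321,215), inspection camera at (262,262), rest and mirror at (411,245), red look-alike rest at (459,253). Dish candidates are (275,168), the smaller (255,149) and the black (308,146). Next I'll take close crops and measure.

```bash
cat > h.py <<'E'
import numpy as np, cv2
from scipy.spatial.transform import Rotation as Rn
CI={'scene':None,'top':None}
def ci(n):
    if CI[n] is None:
        from rig import robot
        CI[n]=robot.camera_info(n)
    c=CI[n]; K=np.array([[c['fx'],0,c['cx']],[0,c['fy'],c['cy']],[0,0,1]])
    return K,np.array(c['dist']),np.array(c['rvec']),np.array(c['tvec'])
def ray(n,uv):
    K,d,r,t=ci(n); p=cv2.undistortPoints(np.array(uv,float).reshape(-1,1,2),K,d).reshape(-1,2)
    R=cv2.Rodrigues(r)[0]; C=-R.T@t
    D=np.c_[p,np.ones(len(p))]@R
    return C,D
def onz(n,uv,z):
    C,D=ray(n,uv); s=(z-C[2])/D[:,2]; return C+D*s[:,None]
def proj(n,P):
    K,d,r,t=ci(n); return cv2.projectPoints(np.array(P,float).reshape(-1,1,3),r,t,K,d)[0].reshape(-1,2)
def crop(n,im,u0,v0,u1,v1,f,out):
    cv2.imwrite(out,cv2.resize(im[v0:v1,u0:u1],None,fx=f,fy=f,interpolation=cv2.INTER_CUBIC))
E
python3 - <<'E'
from h import *
t=cv2.imread('pics/top0.png'); s=cv2.imread('pics/scene0.png')
a=cv2.resize(t[80:280,180:380],None,fx=3,fy=3,interpolation=cv2.INTER_CUBIC); cv2.imwrite('pics/c1.png',a)
crop('top',t,370,130,550,290,4,'pics/c2.png')
crop('scene',s,230,180,430,330,4,'pics/c3.png')
crop('scene',s,190,80,350,200,4,'pics/c4.png')
E
```

```text
(no output)
```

View pics/c1.png

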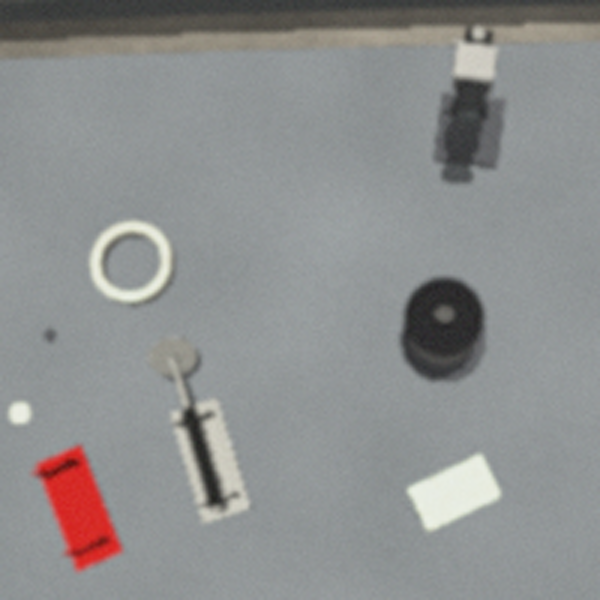

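View pics/c2.png

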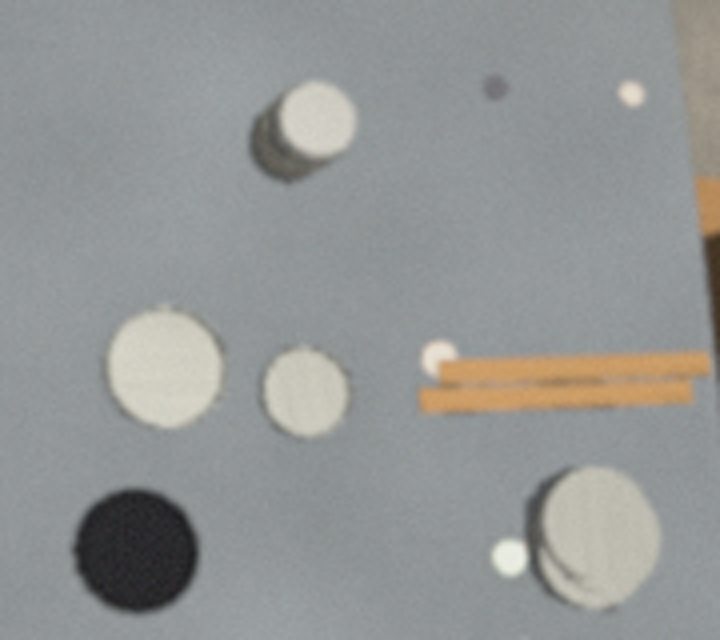

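View pics/c3.png

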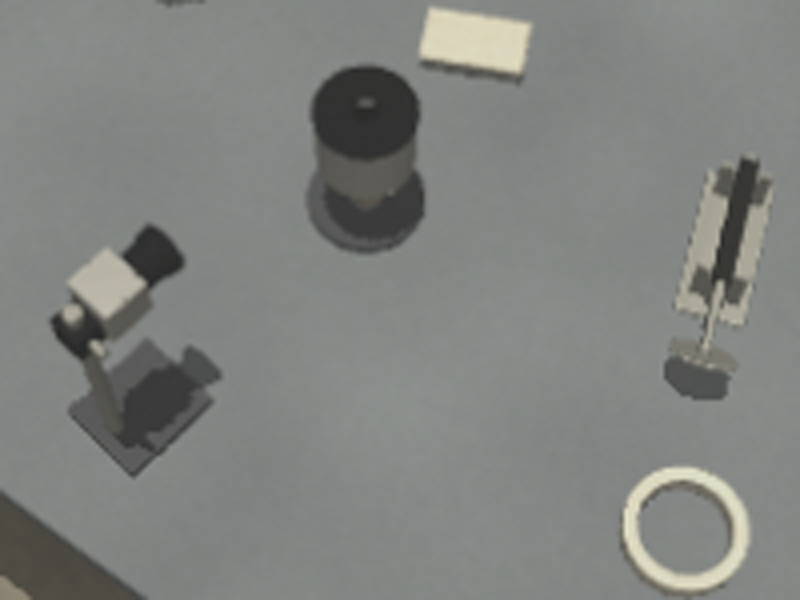

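View pics/c4.png

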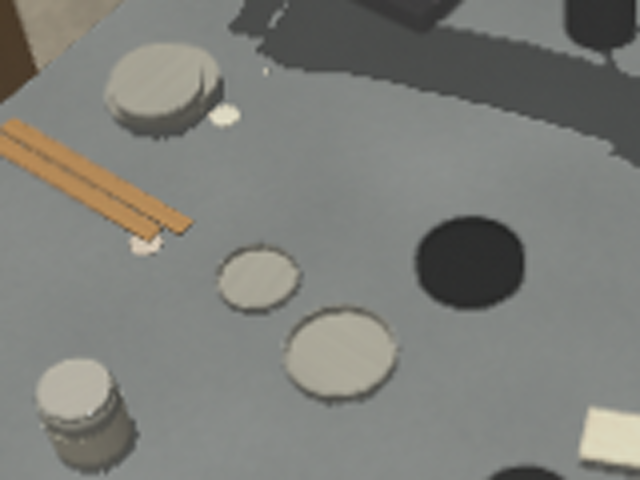

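Dish choice: the larger bright-steel one at top (411,222) / scene (275,168). It isn't the smaller steel one at top (446,228) or the black one at (404,268), and the tall round item at (519,264) is a different object. The rest I want is the grey one at top (249,232), not the red one at (206,249).

```bash
cat > meas.py <<'E'
from h import *
t=cv2.imread('pics/top0.png').astype(int); s=cv2.imread('pics/scene0.png').astype(int)
def comp(im,mask,seed,win=45):
    n,l,st,c=cv2.connectedComponentsWithStats(mask.astype(np.uint8))
    k=l[seed[1],seed[0]]
    return (l==k),st[k],c[k]
def ell(m):
    c,_=cv2.findContours(m.astype(np.uint8),cv2.RETR_EXTERNAL,cv2.CHAIN_APPROX_NONE)
    return max(c,key=len)
for n,im in(('top',t),('scene',s)):
    g=im.sum(2)/3
    print(n,{k:g[v[1]-1:v[1]+2,v[0]-1:v[0]+2].mean() for k,v in ({'lid':(322,193),'cup':(321,202),'dish':(411,222),'bench':(370,200),'handle':(249,237)} if n=='top' else {'lid':(314,212),'cup':(325,222),'dish':(275,168),'bench':(360,250),'handle':(413,240)}).items()})
E
python3 meas.py
```

```text
top {'lid': np.float64(46.70370370370371), 'cup': np.float64(58.0), 'dish': np.float64(204.29629629629628), 'bench': np.float64(152.55555555555554), 'handle': np.float64(47.03703703703704)}
scene {'lid': np.float64(49.74074074074073), 'cup': np.float64(89.5925925925926), 'dish': np.float64(163.96296296296296), 'bench': np.float64(136.81481481481484), 'handle': np.float64(57.111111111111114)}
```

```bash
cat > fit.py <<'E'
from h import *
from scipy.optimize import minimize
from scipy.ndimage import map_coordinates
def load(p,f=1.0):
    return cv2.GaussianBlur(cv2.imread(p).astype(np.float32),(0,0),f).mean(2)
def circ(x,y,z,r,m=72):
    a=np.linspace(0,2*np.pi,m,endpoint=False); return np.c_[x+r*np.cos(a),y+r*np.sin(a),np.full(m,z)]
def samp(n,G,P):
    uv=proj(n,P); return map_coordinates(G,[uv[:,1],uv[:,0]],order=1)
def cfit(n,G,x0,z,r,sign,dr=.004,sel=None):
    # mean(outside)-mean(inside) along the edge, sign=+1 for dark object
    def f(p):
        d=samp(n,G,circ(p[0],p[1],z,r+dr))-samp(n,G,circ(p[0],p[1],z,r-dr))
        d=np.clip(sign*d,-40,40)
        return -d.mean() 
    b=min(((f((x0[0]+i*.003,x0[1]+j*.003)),i,j) for i in range(-6,7) for j in range(-6,7)))
    r_=minimize(f,(x0[0]+b[1]*.003,x0[1]+b[2]*.003),method='Nelder-Mead',options=dict(initial_simplex=None,xatol=1e-5))
    return r_.x,r_.fun
E
python3 - <<'E'
from fit import *
I={n:load(f'pics/{n}0.png') for n in('top','scene')}
c={'top':dict(lid=(180+444/3,80+313/3),dish=(411.2,222),knob=(180+444/3,80+313/3)),'scene':dict(lid=(230+366/4,180+111/4),dish=(275,168),knob=(321.5,205.5))}
for n in I:
  for name,z,r,sg in(('lid',.154,.044,1),('dish',.016,.055,-1),('knob',.178,.011,-1)):
    x0=onz(n,[c[n][name]],z)[0]
    print(n,name,x0[:2].round(4),*[(np.round(q[0],4),round(q[1],1)) for q in [cfit(n,I[n],x0,z,r,sg,dr=.004 if r>.02 else .003)]])
for n,p in(('top',[(180+78/3,80+508/3)]),):pass
# rest plate corners, handle, camera
T=lambda L:[(180+a/3,80+b/3) for a,b in L]
S=lambda L:[(230+a/4,180+b/4) for a,b in L]
print('plate top',onz('top',T([(172,410),(216,400),(248,508),(204,522)]),.004).round(4))
print('plate scn',onz('scene',S([(676,307),(740,325),(773,180),(712,168)]),.004).round(4))
print('handle top z59',onz('top',T([(188,411),(218,505)]),.059).round(4))
print('handle scn',onz('scene',S([(722,282),(750,160)]),.059).round(4))
print('head top',onz('top',T([(175,357)]),.05).round(4),'scn',onz('scene',S([(702,355)]),.05).round(4))
print('cambase top',onz('top',T([(442,93),(505,98),(497,168),(434,160)]),.004).round(4))
print('cambase scn',onz('scene',S([(70,412),(134,475),(213,400),(148,338)]),.004).round(4))
print('lens', onz('top',T([(471,82),(457,172)]),.215).round(4))
E
```

```text
top lid [0.5928 0.021 ] (array([0.592 , 0.0215]), np.float64(-33.0))
top dish [ 0.4744 -0.2751] (array([ 0.4772, -0.2753]), np.float64(-23.1))
top knob [0.5882 0.0213] (array([0.5888, 0.0223]), np.float64(-26.8))
scene lid [0.5896 0.0245] (array([0.5904, 0.0227]), np.float64(-35.7))
scene dish [ 0.4795 -0.2715] (array([ 0.474 , -0.2789]), np.float64(-10.6))
scene knob [0.5945 0.028 ] (array([0.5916, 0.0242]), np.float64(-6.5))
plate top [[0.5108 0.3506 0.004 ]
 [0.5217 0.2972 0.004 ]
 [0.3914 0.2585 0.004 ]
 [0.3759 0.3111 0.004 ]]
plate scn [[0.5241 0.3004 0.004 ]
 [0.5076 0.3536 0.004 ]
 [0.367  0.3109 0.004 ]
 [0.3876 0.2599 0.004 ]]
handle top z59 [[0.503  0.3196 0.059 ]
 [0.3941 0.2842 0.059 ]]
handle scn [[0.5094 0.3258 0.059 ]
 [0.3942 0.29   0.059 ]]
head top [[0.5682 0.3375 0.05  ]] scn [[0.5711 0.3432 0.05  ]]
cambase top [[ 0.9049  0.0138  0.004 ]
 [ 0.8963 -0.0657  0.004 ]
 [ 0.8041 -0.0522  0.004 ]
 [ 0.8165  0.0262  0.004 ]]
cambase scn [[ 0.8914 -0.0608  0.004 ]
 [ 0.9025  0.016   0.004 ]
 [ 0.8153  0.0288  0.004 ]
 [ 0.8032 -0.0497  0.004 ]]
lens [[ 0.8333 -0.0141  0.215 ]
 [ 0.7326  0.0039  0.215 ]]
```

```bash
cat >> h.py <<'E'
def down(yaw,pitch=0):
    # tool x along heading, pitched up by pitch
    c,s=np.cos(yaw),np.sin(yaw)
    R=np.array([[c,s,0],[s,-c,0],[0,0,-1.]])
    if pitch: R=Rn.from_rotvec(-pitch*np.array([-s,c,0])).as_matrix()@R
    return R
CUP=np.array([.591,.0222]); DISH=np.array([.4757,-.277]); CYAW=np.deg2rad(-8.5)
GRIP=np.array([.4590,.3078]); RYAW=np.deg2rad(16.8)
E
python3 - <<'E'
from h import *
from rig import robot
u=np.array([np.cos(CYAW),np.sin(CYAW)])
for q in(-.3,-.15,0,.15,.3):
    for f in(0,np.pi):
        R=down(CYAW,q)@Rn.from_euler('z',f).as_matrix()
        xm=R[:,0]*(1 if f==0 else -1)
        face=np.r_[CUP,.215]; n=np.r_[u*np.sqrt(.5),-np.sqrt(.5)]
        g=face-n*.008-xm*.11
        j=robot.ik(g,R); print(q,f,g.round(3),None if j is None else j.round(2))
for p,z,y in((CUP,.176,CYAW),(DISH,.038,CYAW),(GRIP,.052,RYAW),(GRIP,.052,RYAW+np.pi)):
    j=robot.ik(np.r_[p,z],down(y)); print(None if j is None else j.round(2))
E
```

```text
-0.3 0 [0.481 0.039 0.253] [ 0.4   0.36 -0.63  1.65  0.1   1.47 -1.97]
-0.3 3.141592653589793 [0.481 0.039 0.253] [ 0.66  0.48 -1.02  1.65  0.26  1.51  1.01]
-0.15 0 [0.478 0.039 0.237] [ 0.49  0.28 -0.73  1.78  0.13  1.29 -1.99]
-0.15 3.141592653589793 [0.478 0.039 0.237] [ 0.72  0.37 -1.04  1.78  0.26  1.32  1.03]
0 0 [0.477 0.039 0.221] [ 0.58  0.19 -0.81  1.91  0.16  1.1  -2.01]
0 3.141592653589793 [0.477 0.039 0.221] [ 0.76  0.24 -1.03  1.91  0.23  1.12  1.06]
0.15 0 [0.478 0.039 0.204] [ 0.68  0.11 -0.91  2.04  0.18  0.9  -2.04]
0.15 3.141592653589793 [0.478 0.039 0.204] [ 0.76  0.13 -1.    2.04  0.21  0.9   1.08]
0.3 0 [0.481 0.039 0.188] [ 0.86  0.05 -1.09  2.16  0.25  0.69 -2.11]
0.3 3.141592653589793 [0.481 0.039 0.188] [ 0.68  0.04 -0.9   2.17  0.22  0.68  1.05]
[ 0.4   0.45 -0.64  1.7   0.3   1.09 -2.05]
[ 0.59  0.49 -0.15  1.92  0.1   0.74 -1.34]
[ 0.08  0.68 -0.96  1.88  0.69  0.95 -2.49]
[ 0.15  0.75 -1.09  1.88  0.79  1.02  0.58]
```

Run:
```python
from h import *
from rig import robot
p=robot.get_state()['ee_pos']
robot.move_linear(p+[0,0,.12],velocity=.3)
robot.move_ptp(np.r_[CUP,.29],down(CYAW))
robot.gripper_to(.06)
robot.move_linear(np.r_[CUP,.20],velocity=.15)
for n in("scene","top"): cv2.imwrite(f'pics/{n}1.png',robot.grab_frame(n)[:,:,::-1])
s=robot.get_state(); print(s['time'],s['ee_pos'],s['force'],s['opening'])
crop('s',cv2.imread('pics/scene1.png'),240,120,400,260,5,'pics/d1.png')
```

```text
4.9083 [0.59156517 0.0223598  0.2011135 ] [-0.20510178 -0.46544114  0.44161579] 0.06040153573293053
```

View pics/d1.png

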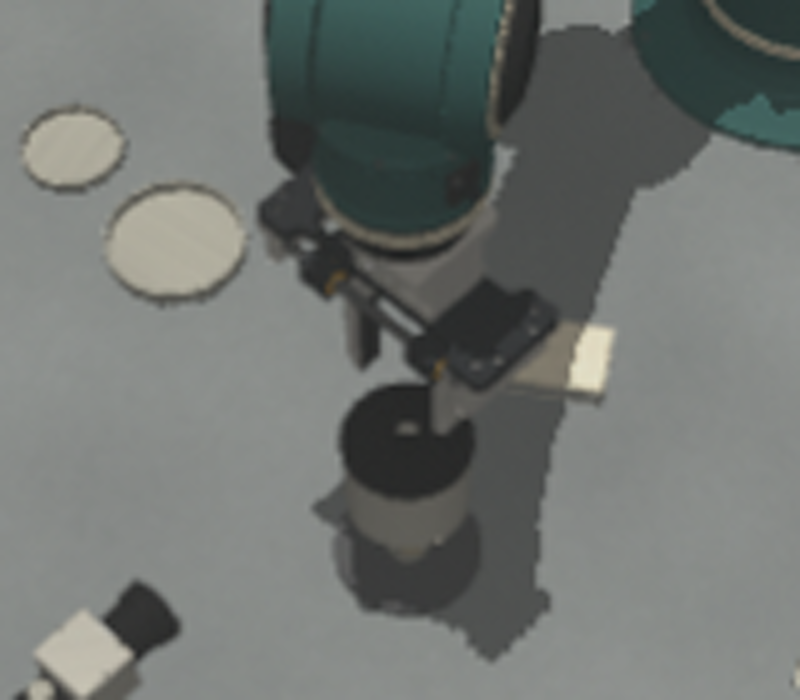

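The knob shows at about crop (407,427), between the two finger tips. Descending and gripping.

Run:
```python
from h import *
from rig import robot
hit=robot.move_linear(np.r_[CUP,.176],velocity=.06,threshold=8)
s=robot.get_state(); print(hit,s['ee_pos'])
robot.gripper_to(.0)
s=robot.get_state(); print(s['time'],s['ee_pos'],s['force'],s['opening'])
robot.move_linear(np.r_[CUP,.235],velocity=.1)
s=robot.get_state(); print(s['time'],s['ee_pos'],s['force'],s['opening'])
for n in("scene","top"): cv2.imwrite(f'pics/{n}2.png',robot.grab_frame(n)[:,:,::-1])
a=cv2.imread('pics/scene2.png')[120:260,240:400]; b=cv2.imread('pics/top2.png')[120:260,260:420]
cv2.imwrite('pics/d2.png',cv2.resize(np.hstack([a,b]),None,fx=2.5,fy=2.5,interpolation=cv2.INTER_CUBIC))
```

```text
False [0.59095384 0.02229934 0.17583322]
6.45 [0.59100373 0.02220247 0.17598095] [-0.06937166  0.1461985   0.66715194] 0.0004005539380562045
7.1917 [0.59075512 0.02205169 0.23451985] [0.42999735 0.06390378 0.52260445] 0.0005629730060397486
```

View pics/d2.png

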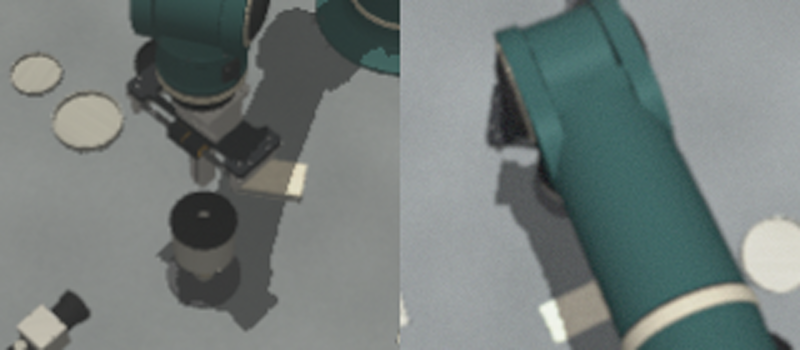

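The gripper closed on nothing (opening 0) and the lid is still seated. I'll check where the calibration puts the fingers.

Run:
```python
from h import *
P=[[.591,.022,.2345],[.591,.022,.2155],[.591,.022,.178],[.591,.022,.154],[.591,.022,0]]
print(proj('scene',P).round(1)); print(proj('top',P).round(1))
crop('s',cv2.imread('pics/scene2.png'),280,140,370,240,6,'pics/d3.png')
```

```text
[[320.5 194.1]
 [320.5 197.5]
 [320.6 203.8]
 [320.6 207.7]
 [320.8 230.1]]
[[327.9 179.9]
 [327.8 181.2]
 [327.8 183.5]
 [327.7 184.9]
 [327.4 192.8]]
```

View pics/d3.png

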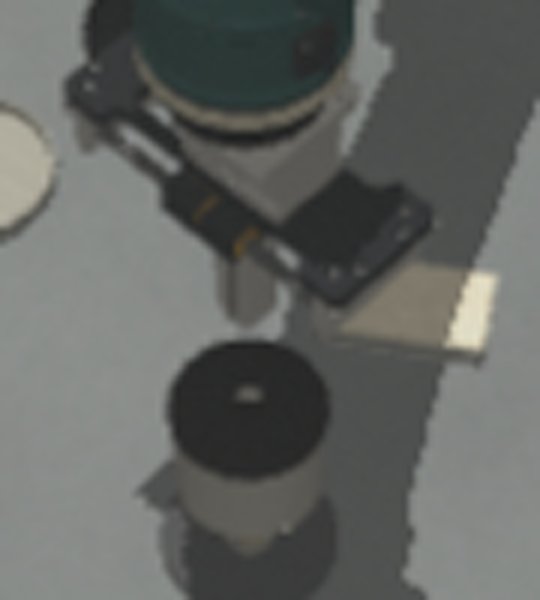

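Run:
```python
from h import *
from rig import robot
R=np.array([[.9709,.2395,0],[.2395,-.9709,0],[0,0,-1]])
p=np.array([.1496,-.6065,.1933])
a=cv2.imread('pics/scene0.png'); b=cv2.imread('pics/top0.png')
o=[]
for n,im,(u,v) in(('scene',a,(215,0)),('top',b,(505,280))):
    c=cv2.resize(im[v:v+80,u:u+80],None,fx=5,fy=5,interpolation=cv2.INTER_CUBIC)
    for d in(-1,1):
        P=[p+R@[x,d*.047,.019] for x in(-.008,.008)]+[p+R@[x,d*.0595,.019] for x in(.008,-.008)]
        q=((proj(n,P)-[u,v]+.5)*5).astype(int); cv2.polylines(c,[q],True,(0,0,255),1)
    o.append(c)
cv2.imwrite('pics/e0.png',np.hstack(o))
```

```text
(no output)
```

View pics/e0.png

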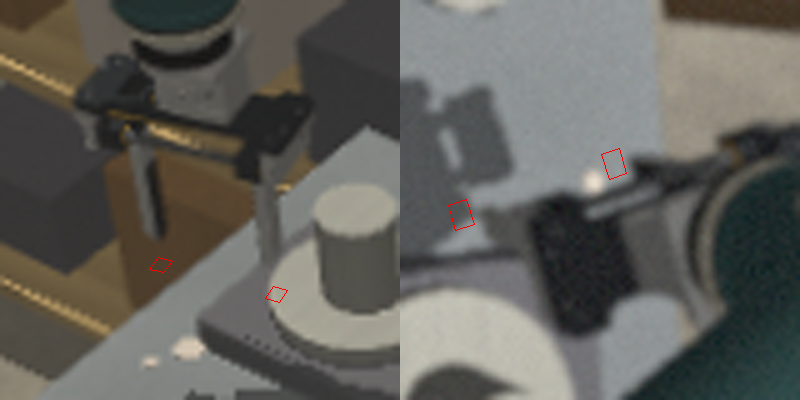

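The finger tips sit 20–30 mm higher in the pictures than the reported TCP implies. I'll touch a free bench spot with closed fingers: that gives the tip height directly, and a picture there gives the tip's x,y.

Run:
```python
from h import *
from rig import robot
T=np.array([.62,.17])
robot.move_linear(np.r_[CUP,.27],velocity=.2)
robot.move_ptp(np.r_[T,.12],down(CYAW))
print(robot.move_linear(np.r_[T,.045],velocity=.12,threshold=5))
hit=robot.move_linear(np.r_[T,-.02],velocity=.03,threshold=4)
s=robot.get_state(); print(hit,s['ee_pos'],s['force'],s['opening'],s['tool_rot'][:,2])
for n in("scene","top"): cv2.imwrite(f'pics/{n}3.png',robot.grab_frame(n)[:,:,::-1])
robot.move_linear(np.r_[T,.06],velocity=.1)
s=robot.get_state(); print(s['time'],s['ee_pos'])
print(proj('scene',[[*T,0],[*T,.019],[.62,.17,.04]]).round(1))
crop('s',cv2.imread('pics/scene3.png'),320,170,420,270,6,'pics/d4.png')
```

```text
False
True [ 0.61998365  0.16998961 -0.01125909] [-1.12669933 -0.13372845  8.01319096] 0.00029315427478785003 [-2.13841401e-04 -2.90076955e-04 -9.99999935e-01]
11.875 [0.61969392 0.16972869 0.05947969]
[[351.5 258.4]
 [351.9 256.1]
 [352.2 253.5]]
```

View pics/d4.png

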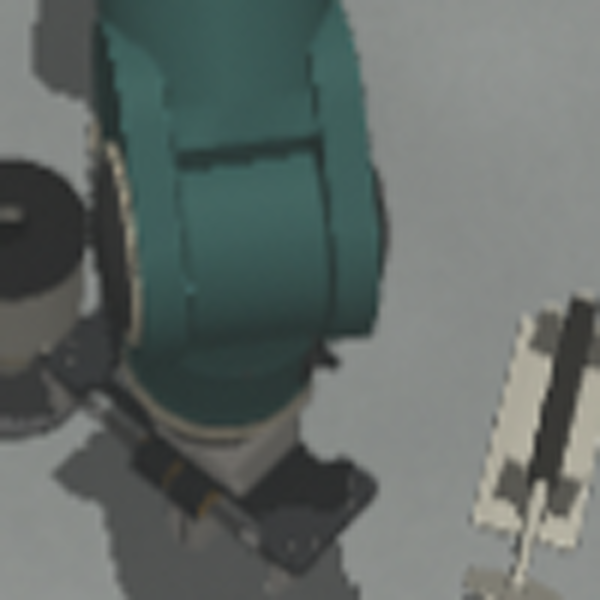

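View pics/top3.png

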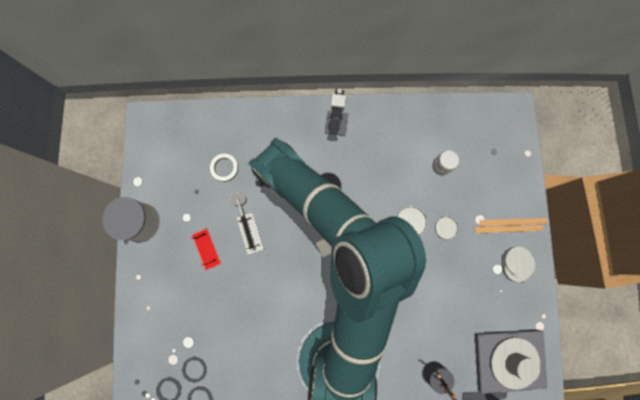

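Contact came at a reported TCP z of −0.011, where +0.019 was expected, so the fingers really stand 30 mm higher than reported. I'll overlay that offset on the earlier pictures to check it and to estimate any sideways part.

Run:
```python
from h import *
OFF=-.030
def draw(fn,n,p,R,op,u,v,w,f):
    c=cv2.resize(cv2.imread(fn)[v:v+w,u:u+w],None,fx=f,fy=f,interpolation=cv2.INTER_CUBIC)
    for d in(-1,1):
        P=[p+R@[x,d*(op/2),.019+OFF] for x in(-.008,.008)]+[p+R@[x,d*(op/2+.0125),.019+OFF] for x in(.008,-.008)]
        q=((proj(n,P)-[u,v]+.5)*f).astype(int); cv2.polylines(c,[q],True,(0,0,255),1)
    return cv2.resize(c,(400,400))
R0=np.array([[.9709,.2395,0],[.2395,-.9709,0],[0,0,-1]])
a=draw('pics/scene0.png','scene',np.array([.1496,-.6065,.1933]),R0,.094,225,5,60,6)
b=draw('pics/scene1.png','scene',np.array([.5916,.0224,.2011]),down(CYAW),.06,290,165,60,6)
cv2.imwrite('pics/e1.png',np.hstack([a,b]))
```

```text
(no output)
```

View pics/e1.png

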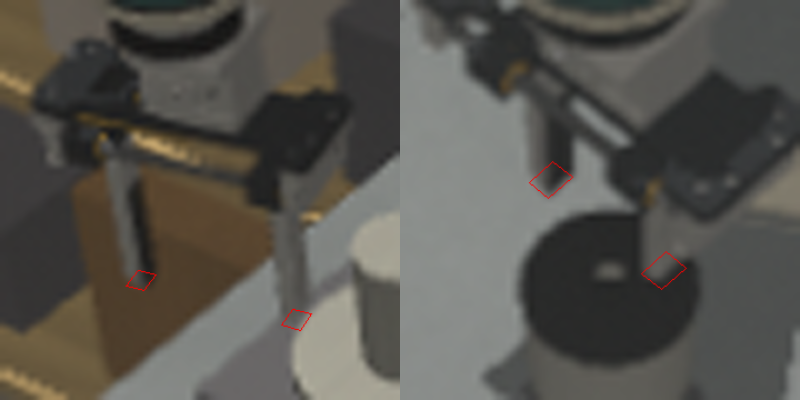

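The 30 mm offset puts the drawn tips on the real ones in both earlier pictures, to about 1 px. I'll correct for it along the tool axis and pick up the lid.

```bash
cat >> h.py <<'E'
OFF=.030
def cmd(P,R): return np.asarray(P,float)+R@np.array([0,0,OFF])
E
python3 - <<'E'
from h import *
from rig import robot
R=down(CYAW)
p=robot.get_state()['ee_pos']
robot.move_linear(np.r_[p[:2],.20],velocity=.3)
robot.move_ptp(cmd(np.r_[CUP,.23],R),R)
robot.gripper_to(.06)
hit=robot.move_linear(cmd(np.r_[CUP,.176],R),velocity=.08,threshold=6)
s=robot.get_state(); print(hit,s['ee_pos'])
robot.gripper_to(.0)
s=robot.get_state(); print(s['time'],s['ee_pos'],s['force'],s['opening'])
if s['opening']>.015:
    robot.move_linear(cmd(np.r_[CUP,.235],R),velocity=.12)
    s=robot.get_state(); print(s['time'],s['ee_pos'],s['force'],s['opening'])
for n in("scene","top"): cv2.imwrite(f'pics/{n}4.png',robot.grab_frame(n)[:,:,::-1])
crop('s',cv2.imread('pics/scene4.png'),270,140,380,250,5,'pics/d5.png')
E
```

```text
False [0.59123024 0.02232806 0.14632959]
15.675 [0.59101818 0.02214001 0.14602749] [0.02851332 0.34309246 0.08192435] 0.021122999375859496
16.3167 [0.59072953 0.02200437 0.20444507] [ 0.26623926 -0.01240688 -0.78430943] 0.021680147419421654
```

View pics/d5.png

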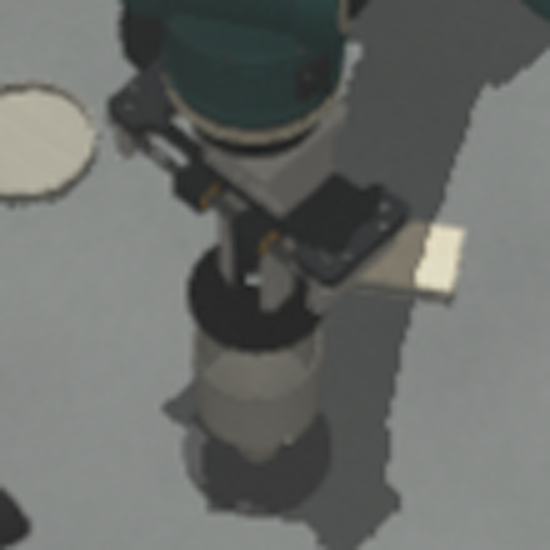

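Lid is off the cup, with opening 21.7 mm on the 22 mm knob. Hovering over the dish to check alignment.

Run:
```python
from h import *
from rig import robot
R=down(CYAW)
robot.move_linear(cmd(np.r_[CUP,.26],R),velocity=.2)
robot.move_linear(cmd(np.r_[DISH,.16],R),velocity=.2)
robot.move_linear(cmd(np.r_[DISH,.075],R),velocity=.15)
for n in("scene","top"): cv2.imwrite(f'pics/{n}5.png',robot.grab_frame(n)[:,:,::-1])
s=robot.get_state(); print(s['time'],s['ee_pos'],s['force'],s['opening'])
from fit import *
c=[]
for n,u,v in(('scene',230,120),('top',370,180)):
    im=cv2.resize(cv2.imread(f'pics/{n}5.png')[v:v+80,u:u+80],None,fx=5,fy=5,interpolation=cv2.INTER_CUBIC)
    for P,col in((circ(*DISH,.016,.055),(0,0,255)),(circ(*DISH,.053,.044),(0,255,0))):
        cv2.polylines(im,[((proj(n,P)-[u,v]+.5)*5).astype(int)],True,col,1)
    c.append(im)
cv2.imwrite('pics/d6.png',np.hstack(c))
```

```text
19.3417 [ 0.47638902 -0.27728622  0.04608401] [-0.43613224  0.38041388 -1.45664602] 0.021286776669943427
```

View pics/d6.png

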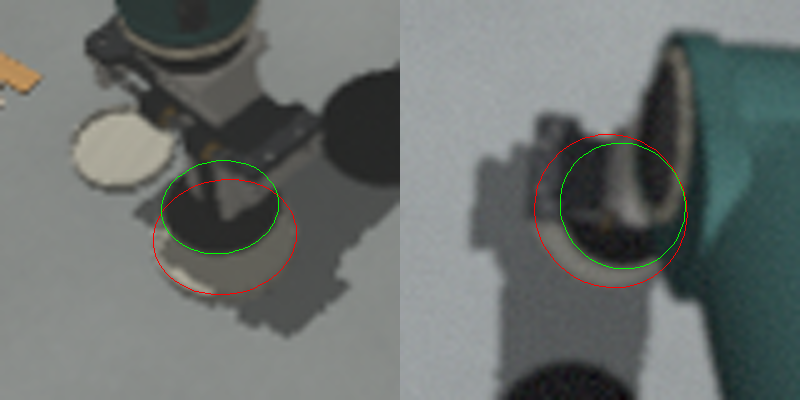

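Lid (green) and dish (red) outlines agree with the picture and are concentric. Lowering until contact.

Run:
```python
from h import *
from rig import robot
R=down(CYAW)
robot.move_linear(cmd(np.r_[DISH,.045],R),velocity=.1)
hit=robot.move_linear(cmd(np.r_[DISH,.030],R),velocity=.02,threshold=2.5)
s=robot.get_state(); print(hit,s['time'],s['ee_pos'],s['force'],s['opening'])
if hit:
    robot.gripper_to(.045)
    p=s['ee_pos']
    robot.move_linear(np.r_[p[:2],p[2]+.10],velocity=.15)
s=robot.get_state(); print(hit,s['time'],s['ee_pos'],s['force'],s['opening'])
```

```text
True 20.2583 [ 0.47557096 -0.27702371  0.00745754] [-0.03540558  0.78502408  0.02996484] 0.02139168521690696
True 21.65 [ 0.47508077 -0.27694073  0.10672927] [-0.10104853  0.10111497  0.01952182] 0.0449579490839759
```

Contact came at a true height of 37.5 mm (38 expected), so the lid is set down gently. While moving clear, I'll refine the handle pose from the starting pictures.

Run:
```python
from fit import *
I={n:load(f'pics/{n}0.png',.6) for n in('top','scene')}
def pts(p,yo,z,xs):
    c,s=np.cos(p[2]),np.sin(p[2]); return np.array([[p[0]+x*c-yo*s,p[1]+x*s+yo*c,z] for x in xs])
xs=np.linspace(-.05,.03,30)   # between the uprights
def f(p,ns):
    r=0
    for n in ns:
        inn=np.mean([samp(n,I[n],pts(p,y,.059,xs)).mean() for y in(-.004,0,.004)])
        out=np.mean([samp(n,I[n],pts(p,y,.059,xs)).mean() for y in(-.014,.014)])
        e=np.mean([samp(n,I[n],pts(p,0,.059,[x])).mean() for x in(-.076,)])
        i=np.mean([samp(n,I[n],pts(p,0,.059,[x])).mean() for x in(-.064,)])
        r+=inn-out
    return r
for ns in(['top'],['scene'],['top','scene']):
    r=minimize(f,(.459,.3078,np.deg2rad(16.8)),args=(ns,),method='Nelder-Mead',options=dict(initial_simplex=np.array([[.459,.3078,.293],[.459,.3128,.293],[.464,.3078,.293],[.459,.3078,.33]]),xatol=1e-5))
    x=r.x; 
    # y offset of line at GRIP
    c,s=np.cos(x[2]),np.sin(x[2]); d=(np.array([.459,.3078])-x[:2])@[c,s]; print(ns,(x[:2]+d*np.array([c,s])).round(4),np.rad2deg(x[2]).round(2),r.fun)
from rig import robot
robot.gripper_to(.06)
for n in("scene","top"): cv2.imwrite(f'pics/{n}6.png',robot.grab_frame(n)[:,:,::-1])
crop('s',cv2.imread('pics/scene6.png'),230,110,330,200,6,'pics/d7.png')
```

```text
['top'] [0.4596 0.3057] 16.98 -123.36911010742188
['scene'] [0.4591 0.3075] 16.92 -90.07612609863281
['top', 'scene'] [0.4594 0.3065] 17.53 -204.23275756835938
```

View pics/d7.png

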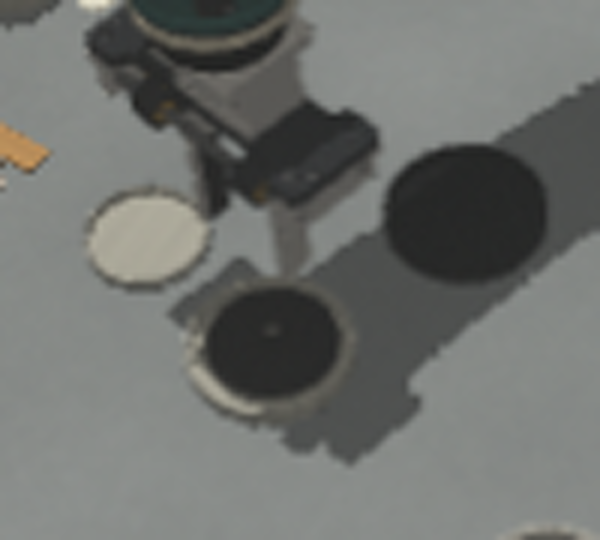

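The lid lies flat and centred in the dish, knob up. Now the mirror handle.

```bash
sed -i 's/^GRIP=.*/GRIP=np.array([.4594,.3066]); RYAW=np.deg2rad(17.0)/' h.py
python3 - <<'E'
from h import *
from rig import robot
p=robot.get_state()['ee_pos']; print(p)
robot.move_linear(np.r_[p[:2],.22],velocity=.3)
R=down(RYAW)
robot.move_ptp(cmd(np.r_[GRIP,.25],R),R)
robot.gripper_to(.045)
robot.move_linear(cmd(np.r_[GRIP,.10],R),velocity=.2)
hit=robot.move_linear(cmd(np.r_[GRIP,.053],R),velocity=.08,threshold=6)
s=robot.get_state(); print(hit,s['time'],s['ee_pos'],s['force'],s['opening'],s['qpos'].round(2))
for n in("scene","top"): cv2.imwrite(f'pics/{n}7.png',robot.grab_frame(n)[:,:,::-1])
crop('s',cv2.imread('pics/scene7.png'),360,180,460,290,5,'pics/d8.png')
E
```

```text
[ 0.47556735 -0.27701835  0.10741247]
False 26.9417 [0.45937753 0.30690654 0.02313036] [-0.18820598 -0.54126487  0.18840007] 0.04506791061972532 [ 0.01  0.69 -0.86  1.9   0.67  0.87 -2.47]
```

View pics/d8.png

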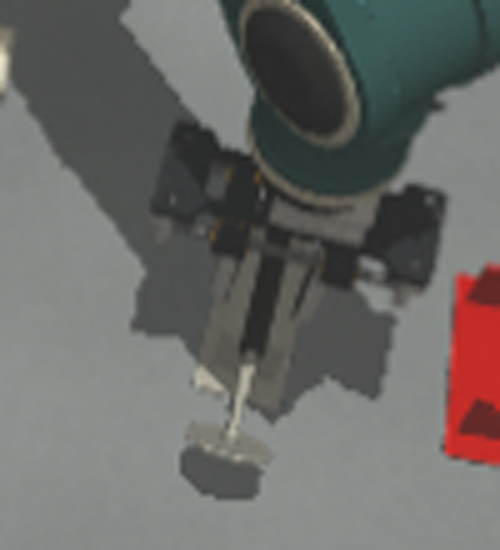

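The fingers straddle the handle. Closing and lifting straight up.

Run:
```python
from h import *
from rig import robot
R=down(RYAW)
robot.gripper_to(0)
s=robot.get_state(); print(s['time'],s['ee_pos'],s['force'],s['opening'])
if s['opening']>.01:
    robot.move_linear(cmd(np.r_[GRIP,.10],R),velocity=.08)
    robot.move_linear(cmd(np.r_[GRIP,.26],R),velocity=.2)
s=robot.get_state(); print(s['time'],s['ee_pos'],s['force'],s['moment'],s['opening'])
for n in("scene","top"): cv2.imwrite(f'pics/{n}8.png',robot.grab_frame(n)[:,:,::-1])
c=[]
for n,u,v in(('scene',350,120),('top',190,120)):
    c.append(cv2.resize(cv2.imread(f'pics/{n}8.png')[v:v+100,u:u+100],None,fx=4,fy=4,interpolation=cv2.INTER_CUBIC))
cv2.imwrite('pics/d9.png',np.hstack(c))
```

```text
27.6083 [0.45944704 0.30663177 0.02308406] [-0.86521755  0.38324729  1.43758386] 0.015734465617615406
29.3 [0.45901606 0.30613272 0.22884128] [ 0.11237989  0.03259817 -1.63854461] [0.00078312 0.02349058 0.00045744] 0.015738136520694786
```

View pics/d9.png

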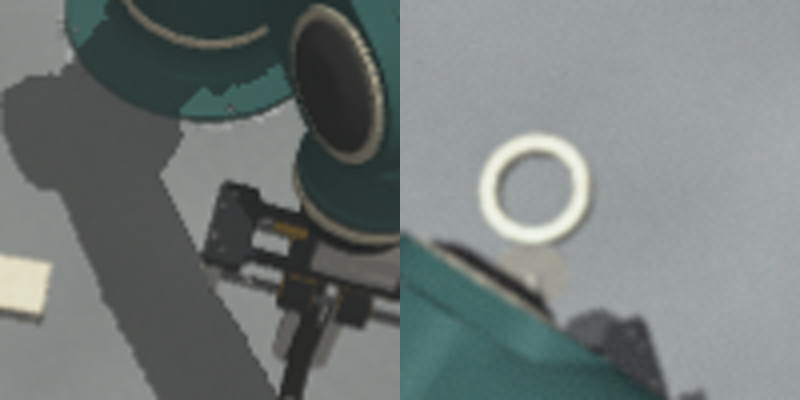

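Held (opening 15.7 mm). Now I'll estimate the head's joint angle from the starting pictures.

```bash
cat >> h.py <<'E'
def disc(Rm,om,q,h=.008,r=.0285,m=60):
    a=np.pi/4+q; n=Rm@[np.cos(a),0,-np.sin(a)]; t=Rm@[np.sin(a),0,np.cos(a)]; y=Rm[:,1]
    j=om+Rm@[.11,0,.007]; k=np.linspace(0,2*np.pi,m,endpoint=False)
    return j+n*h+r*(np.outer(np.cos(k),t)+np.outer(np.sin(k),y))
E
python3 - <<'E'
from h import *
Rm=Rn.from_euler('z',RYAW).as_matrix(); om=np.r_[GRIP,.045]
rows=[]
for n,u,v in(('scene',382,240),('top',212,175)):
    c=[]
    for q in(-.3,-.1,.1,.3):
        im=cv2.resize(cv2.imread(f'pics/{n}0.png')[v:v+44,u:u+44],(200*1,200),interpolation=cv2.INTER_CUBIC); f=200/44
        for h,col in((.008,(0,0,255)),(.0,(0,255,0))):
            cv2.polylines(im,[((proj(n,disc(Rm,om,q,h))-[u,v]+.5)*f).astype(int)],True,col,1)
        c.append(im)
    c.insert(0,cv2.resize(cv2.imread(f'pics/{n}0.png')[v:v+44,u:u+44],(200,200),interpolation=cv2.INTER_CUBIC))
    rows.append(np.hstack(c[1:])) ; rows0=c[0]
cv2.imwrite('pics/e2.png',np.vstack(rows))
R,t=cv2.Rodrigues(ci('scene')[2])[0],ci('scene')[3]; print(-R.T@t, -cv2.Rodrigues(ci('top')[2])[0].T@ci('top')[3])
E
```

```text
[1.14836483 0.42286838 1.30040061] [0.35487734 0.0376707  1.39622301]
```

View pics/e2.png

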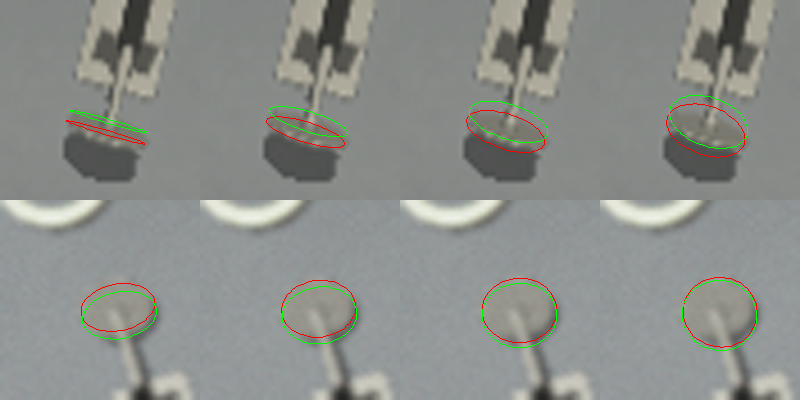

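Run:
```python
from h import *
Rm=Rn.from_euler('z',RYAW).as_matrix(); om=np.r_[GRIP,.045]
rows=[]
for n,u,v,w in(('scene',390,252,28),('top',226,187,28)):
    c=[]; f=260/w
    for q in(None,.15,.25):
        im=cv2.imread(f'pics/{n}0.png')[v:v+w,u:u+w].astype(float); im=np.clip((im-100)*1.8+60,0,255).astype(np.uint8)
        im=cv2.resize(im,(260,260),interpolation=cv2.INTER_CUBIC)
        if q is not None:
          for h,col in((.008,(0,0,255)),(.002,(0,255,0))):
            cv2.polylines(im,[((proj(n,disc(Rm,om,q,h))-[u,v]+.5)*f).astype(int)],True,col,1)
        c.append(im)
    rows.append(np.hstack(c))
cv2.imwrite('pics/e3.png',np.vstack(rows))
```

```text
(no output)
```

View pics/e3.png

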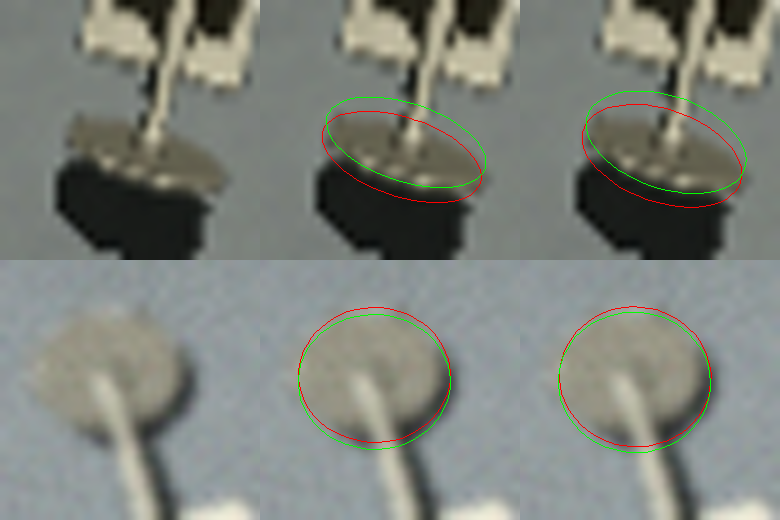

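```bash
cat > headfit.py <<'E'
from h import *
from scipy.optimize import minimize
def warm(fn): 
    im=cv2.imread(fn).astype(float); return cv2.GaussianBlur(im[:,:,2]-im[:,:,0],(0,0),.5)
def silh(n,Rm,om,q,u,v,w,ss=8,h0=.002,shift=(0,0)):
    P=np.vstack([proj(n,disc(Rm,om,q,h)) for h in(h0,.008)])+shift
    m=np.zeros((w*ss,w*ss),np.uint8)
    cv2.fillConvexPoly(m,cv2.convexHull(((P-[u,v]+.5)*ss).astype(np.int32)),1)
    return cv2.GaussianBlur(m.reshape(w,ss,w,ss).mean((1,3)),(0,0),.6)
E
python3 - <<'E'
from headfit import *
Rm=Rn.from_euler('z',RYAW).as_matrix(); om=np.r_[GRIP,.045]
for n,u,v,w in(('scene',390,252,28),('top',226,184,24)):
    W=warm(f'pics/{n}0.png')[v:v+w,u:u+w]; W=W-np.median(W); print(n,np.percentile(W,[1,25,50,75,90,99]).round(1))
    ok=np.ones((w,w),bool)
    if n=='scene': ok[:12]=0      # rest/rod above
    else: ok[15:]=0
    for h0 in(.0,.003):
      out=[]
      for q in np.arange(-.3,.31,.1):
        best=1e9
        for dx in np.arange(-2,2.1,.4):
          for dy in np.arange(-2.,2.1,.4):
            m=silh(n,Rm,om,q,u,v,w,4,h0,(dx,dy))[ok]; A=np.c_[m,np.ones(m.size)]
            x,res,_,_=np.linalg.lstsq(A,W[ok],rcond=None)
            if res[0]<best: best=res[0]; b=(dx,dy)
        out.append((round(q,2),round(best),np.round(b,1).tolist()))
      print(h0,out)
E
```

```text
scene [-1.6 -0.6  0.   8.2 14.1 17.4]
0.0 [(np.float64(-0.3), 2322, [-0.0, 0.8]), (np.float64(-0.2), 1254, [0.4, 0.8]), (np.float64(-0.1), 1265, [-0.0, 0.4]), (np.float64(0.0), 1751, [0.4, 0.4]), (np.float64(0.1), 2298, [-0.0, -0.4]), (np.float64(0.2), 2671, [-0.0, -1.2]), (np.float64(0.3), 2891, [0.4, -1.6])]
0.003 [(np.float64(-0.3), 3267, [-0.0, 0.4]), (np.float64(-0.2), 1611, [0.4, 0.4]), (np.float64(-0.1), 1023, [0.4, 0.4]), (np.float64(0.0), 1344, [0.4, 0.4]), (np.float64(0.1), 1885, [0.4, -0.4]), (np.float64(0.2), 2435, [-0.0, -1.2]), (np.float64(0.3), 2724, [0.4, -1.6])]
top [-2.7 -1.1 -0.  11.3 14.8 16. ]
0.0 [(np.float64(-0.3), 468, [-0.8, -0.4]), (np.float64(-0.2), 424, [-0.8, -0.4]), (np.float64(-0.1), 389, [-0.8, -0.0]), (np.float64(0.0), 411, [-0.4, -0.0]), (np.float64(0.1), 383, [-0.4, 0.4]), (np.float64(0.2), 395, [-0.8, 0.4]), (np.float64(0.3), 395, [-0.8, 0.4])]
0.003 [(np.float64(-0.3), 477, [-0.8, -0.4]), (np.float64(-0.2), 424, [-0.8, -0.4]), (np.float64(-0.1), 388, [-0.8, -0.0]), (np.float64(0.0), 411, [-0.4, -0.0]), (np.float64(0.1), 383, [-0.4, 0.4]), (np.float64(0.2), 395, [-0.8, 0.4]), (np.float64(0.3), 386, [-0.8, 0.4])]
```

Run:
```python
from h import *
from rig import robot
R=down(RYAW,.35)
p0=np.r_[GRIP,.28]
robot.move_ptp(cmd(p0,R),R)
cv2.imwrite('pics/scene9.png',robot.grab_frame('scene')[:,:,::-1])
cv2.imwrite('pics/top9.png',robot.grab_frame('top')[:,:,::-1])
s=robot.get_state(); print(s['time'],s['ee_pos'],s['opening'])
np.save('s9.npy',np.c_[s['tool_rot'],s['ee_pos']])
a=cv2.imread('pics/scene8.png');b=cv2.imread('pics/scene9.png');t=cv2.imread('pics/top9.png')
cv2.imwrite('pics/e4.png',cv2.resize(np.hstack([a[190:280,370:460],b[190:280,370:460],t[130:220,190:280]]),None,fx=2.9,fy=2.9,interpolation=cv2.INTER_CUBIC))
```

```text
30.0 [0.46966623 0.30949795 0.25158142] 0.015573168171163682
```

View pics/e4.png

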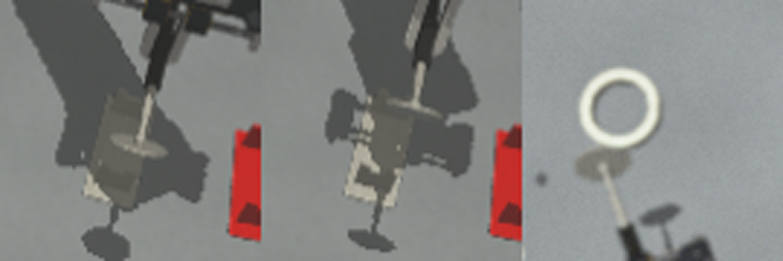

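Run:
```python
from h import *
from rig import robot
S9=np.load('s9.npy')
S8=np.c_[down(RYAW),[.45902,.30613,.22884]]
F=np.diag([1,-1,-1.])   # tool->mirror axes
rows=[]
for k,S,u,v in((8,S8,403,226),(9,S9,410,212)):
    Rt=S[:,:3]; Rm=Rt@F; tcp=S[:,3]-Rt@[0,0,OFF]; om=tcp-Rm@[0,0,.008]
    c=[];w=26;f=195/w
    for q in(None,-.15,-.05,.05):
        im=cv2.imread(f'pics/scene{k}.png')[v:v+w,u:u+w]
        im=cv2.resize(im,(195,195),interpolation=cv2.INTER_CUBIC)
        if q is not None:
          for h,col in((.008,(0,0,255)),(.003,(0,255,0))):
            cv2.polylines(im,[((proj('scene',disc(Rm,om,q,h))-[u,v]+.5)*f).astype(int)],True,col,1)
        c.append(im)
    rows.append(np.hstack(c))
cv2.imwrite('pics/e5.png',np.vstack(rows))
```

```text
(no output)
```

View pics/e5.png

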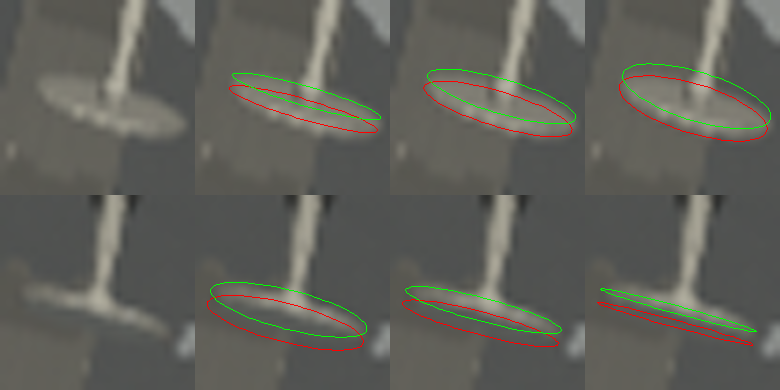

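Run:
```python
from h import *
from rig import robot
L=[];ims=[]
for i,p in enumerate((-.1,.1,.3,.5)):
    R=down(RYAW,p); P=np.r_[.47,.16,.30]-R[:,0]*.0+np.r_[0,0,-.11*np.sin(p)]
    robot.move_ptp(cmd(P,R),R)
    im=robot.grab_frame('scene')[:,:,::-1]; cv2.imwrite(f'pics/p{i}.png',im); ims.append(im)
    s=robot.get_state(); L.append(np.c_[s['tool_rot'],s['ee_pos']])
    tr=s['ee_pos']-s['tool_rot']@[0,0,OFF]; print(s['time'],tr, proj('scene',[tr+s['tool_rot']@[.11,0,0]]))
np.save('P.npy',L)
cv2.imwrite('pics/e6.png',cv2.resize(np.hstack([im[190:270,330:410] for im in ims]),None,fx=2.5,fy=2.5,interpolation=cv2.INTER_CUBIC))
```

```text
30.7 [0.46993582 0.16073375 0.31048781] [[373.29326512 206.90600979]]
31.1333 [0.46995669 0.16034484 0.28955074] [[373.19111162 206.65330864]]
31.5833 [0.47066321 0.16051544 0.26842763] [[373.4900146  205.52590175]]
32.0417 [0.47079917 0.16111983 0.24828864] [[374.41360939 203.19566868]]
```

View pics/e6.png

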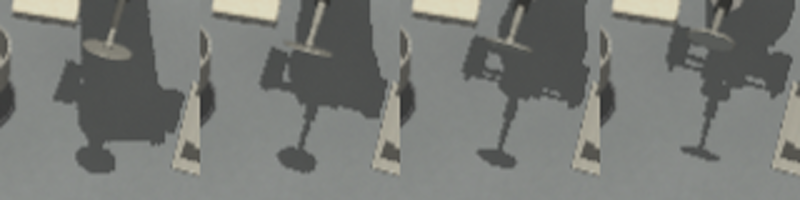

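Run:
```python
from headfit import *
L=np.load('P.npy'); F=np.diag([1,-1,-1.])
from scipy.optimize import minimize_scalar
rows=[];D=[]
for i,S in enumerate(L):
    Rt=S[:,:3]; Rm=Rt@F; tcp=S[:,3]-Rt@[0,0,OFF]; om=tcp-Rm@[0,0,.008]
    u,v,w=359,196,28
    W=warm(f'pics/p{i}.png')[v:v+w,u:u+w]; D.append((Rm,om,W))
    c=[];f=195/w
    for q in(None,-.1,0,.1):
        im=cv2.resize(cv2.imread(f'pics/p{i}.png')[v:v+w,u:u+w],(195,195),interpolation=cv2.INTER_CUBIC)
        if q is not None:
          for h,col in((.008,(0,0,255)),(.003,(0,255,0))):
            cv2.polylines(im,[((proj('scene',disc(Rm,om,q,h))-[u,v]+.5)*f).astype(int)],True,col,1)
        c.append(im)
    if i in(0,1,3): rows.append(np.hstack(c))
cv2.imwrite('pics/e7.png',np.vstack(rows))
tot={}
for h0 in(.002,.004):
  for q in np.arange(-.2,.26,.05):
    r=[]
    for Rm,om,W in D:
        b=1e9
        for dx in np.arange(-1.5,1.6,.5):
          for dy in np.arange(-1,2.1,.5):
            m=silh('scene',Rm,om,q,u,v,w,4,h0,(dx,dy)); ok=np.ones((w,w),bool); ok[:9]=0
            A=np.c_[m[ok],np.ones(ok.sum())]; x,res,_,_=np.linalg.lstsq(A,W[ok],rcond=None)
            if res[0]<b: b=res[0];bb=(dx,dy,x[0].round(0))
        r.append((round(b),bb))
    print(h0,round(q,2),sum(a for a,_ in r),[(a,tuple(map(float,b))) for a,b in r])
```

```text
0.002 -0.2 5597 [(2056, (-0.5, 0.5, 13.0)), (1828, (0.5, 0.5, 10.0)), (1425, (0.0, -1.0, 5.0)), (288, (1.0, -1.0, 2.0))]
0.002 -0.15 4812 [(1299, (-0.5, 0.5, 13.0)), (1979, (0.0, 0.5, 11.0)), (1254, (0.0, -1.0, 6.0)), (280, (1.0, -1.0, 2.0))]
0.002 -0.1 4335 [(1086, (-0.5, 0.5, 12.0)), (1902, (0.5, 0.5, 10.0)), (1070, (0.0, -1.0, 6.0)), (277, (1.0, -0.5, 2.0))]
0.002 -0.05 4433 [(1383, (-0.5, 0.5, 12.0)), (1896, (0.0, 0.0, 9.0)), (884, (0.0, -1.0, 7.0)), (270, (0.5, -0.5, 2.0))]
0.002 -0.0 4889 [(1806, (-0.5, 0.0, 11.0)), (2048, (0.5, 0.0, 8.0)), (768, (0.0, -1.0, 8.0)), (267, (0.5, -0.5, 2.0))]
0.002 0.05 5658 [(2369, (-0.5, 0.0, 10.0)), (2200, (0.0, -0.5, 7.0)), (824, (-0.5, -1.0, 9.0)), (265, (0.5, -0.5, 2.0))]
0.002 0.1 6240 [(2841, (-0.5, -0.5, 10.0)), (2343, (0.5, -0.5, 7.0)), (788, (0.0, -1.0, 8.0)), (268, (0.5, -0.5, 3.0))]
0.002 0.15 6945 [(3259, (-0.5, -1.0, 10.0)), (2555, (0.0, -1.0, 7.0)), (861, (0.0, -1.0, 7.0)), (270, (0.5, -1.0, 3.0))]
0.002 0.2 7524 [(3472, (-0.5, -1.0, 10.0)), (2770, (0.0, -1.0, 6.0)), (1015, (0.0, -1.0, 6.0)), (267, (0.5, -1.0, 3.0))]
0.002 0.25 834
[... 609 characters left out ...]
48, (-0.5, 0.0, 12.0)), (1794, (0.5, 0.0, 9.0)), (815, (0.5, -1.0, 9.0)), (266, (1.0, -0.5, 2.0))]
0.004 0.05 5111 [(1885, (-0.5, 0.0, 11.0)), (2036, (0.5, -0.5, 8.0)), (922, (0.5, -1.0, 10.0)), (268, (1.0, -0.5, 2.0))]
0.004 0.1 5670 [(2352, (-0.5, -0.5, 10.0)), (2181, (0.5, -0.5, 7.0)), (864, (0.5, -1.0, 9.0)), (273, (1.0, -1.0, 3.0))]
0.004 0.15 6351 [(2876, (-0.5, -1.0, 10.0)), (2375, (0.0, -1.0, 7.0)), (825, (0.5, -1.0, 8.0)), (275, (1.0, -1.0, 3.0))]
0.004 0.2 7061 [(3267, (-0.5, -1.0, 10.0)), (2599, (0.5, -1.0, 6.0)), (913, (0.5, -1.0, 7.0)), (282, (1.5, -1.0, 4.0))]
0.004 0.25 7879 [(3646, (0.0, -1.0, 9.0)), (2843, (0.5, -1.0, 6.0)), (1088, (0.5, -1.0, 6.0)), (302, (1.5, -1.0, 4.0))]
```

View pics/e7.png

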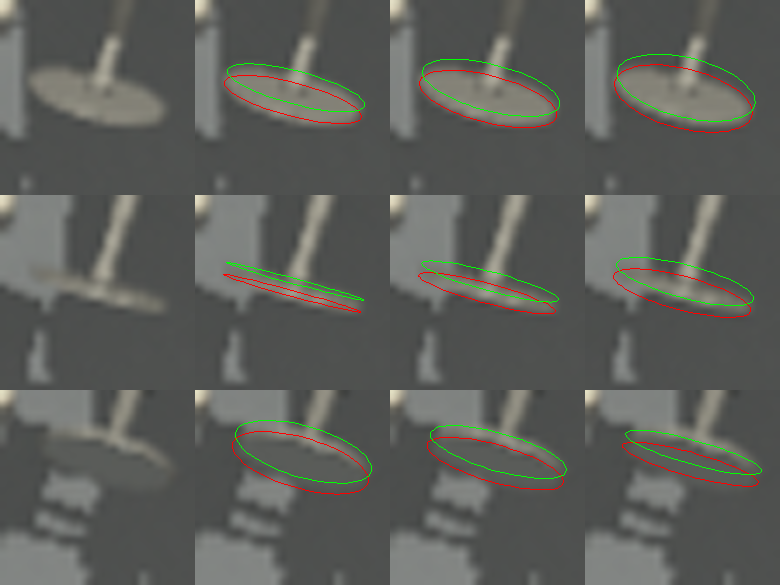

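Run:
```python
from headfit import *
L=np.load('P.npy'); F=np.diag([1,-1,-1.]); S9=np.load('s9.npy')
u,v,w=359,196,28
def lum(fn): return cv2.imread(fn).astype(float).mean(2)
D=[]
for i,S in enumerate(L[:3]):
    Rt=S[:,:3]; Rm=Rt@F; om=S[:,3]-Rt@[0,0,OFF]-Rm@[0,0,.008]
    D.append((Rm,om,warm(f'pics/p{i}.png')[v:v+w,u:u+w]))
from itertools import product
for h0 in(.003,.004,.005,.006):
  for q in np.arange(-.12,.07,.03):
    r=[]
    for Rm,om,W in D:
        c=proj('scene',[om+Rm@[.11,0,.007]])[0]
        b=1e9
        for dx,dy in product(np.arange(-1,1.1,.33),np.arange(-1.65,1.1,.33)):
            m=silh('scene',Rm,om,q,u,v,w,6,h0,(dx,dy)); yy,xx=np.mgrid[:w,:w]
            # ignore rod area and above
            ok=(yy+v>c[1]-4)&~((abs(xx+u-c[0]-1)<2.5)&(yy+v<c[1]))
            A=np.c_[m[ok],np.ones(ok.sum())]; x,res,_,_=np.linalg.lstsq(A,W[ok],rcond=None)
            if res[0]<b:b=res[0]
        r.append(round(b))
    print(h0,round(q,2),sum(r),r)
```

```text
0.003 -0.12 2296 [290, 968, 1038]
0.003 -0.09 1976 [300, 788, 888]
0.003 -0.06 2015 [467, 773, 775]
0.003 -0.03 2225 [763, 827, 635]
0.003 0.0 2717 [1200, 966, 551]
0.003 0.03 3347 [1624, 1203, 520]
0.003 0.06 4112 [2115, 1446, 551]
0.004 -0.12 2358 [337, 1092, 929]
0.004 -0.09 1869 [221, 862, 786]
0.004 -0.06 1639 [260, 707, 672]
0.004 -0.03 1739 [460, 711, 568]
0.004 0.0 2192 [892, 790, 510]
0.004 0.03 2813 [1328, 986, 499]
0.004 0.06 3586 [1759, 1245, 582]
0.005 -0.12 2524 [523, 1169, 832]
0.005 -0.09 1853 [271, 892, 690]
0.005 -0.06 1529 [219, 722, 588]
0.005 -0.03 1469 [322, 653, 494]
0.005 0.0 1783 [619, 703, 461]
0.005 0.03 2283 [951, 836, 496]
0.005 0.06 3066 [1384, 1039, 643]
0.006 -0.12 2834 [767, 1341, 726]
0.006 -0.09 2060 [416, 1051, 593]
0.006 -0.06 1474 [178, 782, 514]
0.006 -0.03 1271 [170, 645, 456]
0.006 0.0 1409 [364, 602, 443]
0.006 0.03 1899 [673, 687, 539]
0.006 0.06 2651 [1087, 859, 705]
```

Joint angle ≈ −0.03 rad, from four pitch views. Now moving to the goal pose.

```bash
cat > goal.py <<'E'
from h import *
CYAW=np.deg2rad(-8.6); Q=-.03
def goal(dz=0,q=Q,cup=CUP,yaw=CYAW,adj=(0,0,0)):
    R=down(yaw,q); Rm=R@np.diag([1,-1,-1.])
    n=np.array([np.cos(yaw),np.sin(yaw),-1])/np.sqrt(2)
    tcp=np.r_[cup,.215+dz]+adj-n*.008-Rm@[.11,0,-.001]
    return cmd(tcp,R),R
E
python3 - <<'E'
from goal import *
from rig import robot
P,R=goal(.07)
print(P,robot.ik(P,R))
p=robot.get_state()['ee_pos']
robot.move_ptp(P,R)
P,R=goal(0); robot.move_linear(P,velocity=.1)
for n in("scene","top"): cv2.imwrite(f'pics/{n}10.png',robot.grab_frame(n)[:,:,::-1])
s=robot.get_state(); print(s['time'],s['ee_pos']-P,s['opening'],s['force'])
np.save('sf.npy',np.c_[s['tool_rot'],s['ee_pos']])
c=[]
for n,u,v in(('scene',280,160),('top',285,130)):
    c.append(cv2.resize(cv2.imread(f'pics/{n}10.png')[v:v+80,u:u+80],None,fx=5,fy=5,interpolation=cv2.INTER_CUBIC))
cv2.imwrite('pics/e8.png',np.hstack(c))
E
```

```text
[0.4758324  0.03961746 0.26496941] [ 0.94119793  0.3022136  -1.27422929  1.8278051   0.28886851  1.2631452
 -2.13819251]
33.8 [3.38966423e-04 4.92597672e-05 5.31737295e-04] 0.015698569992650915 [ 0.20446818  0.01935632 -0.71648411]
```

View pics/e8.png

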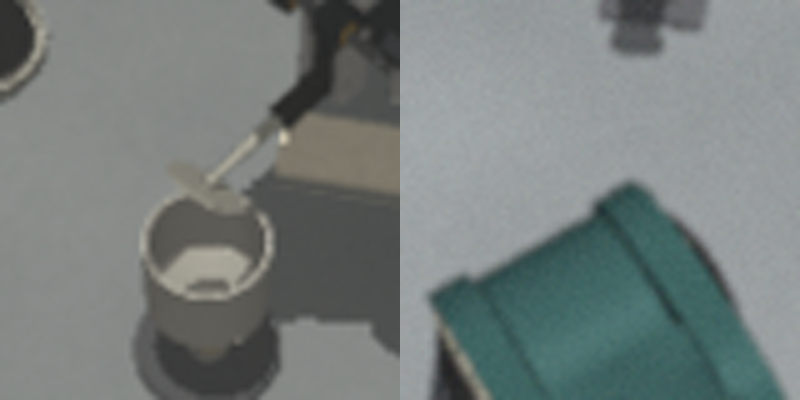

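View pics/scene10.png

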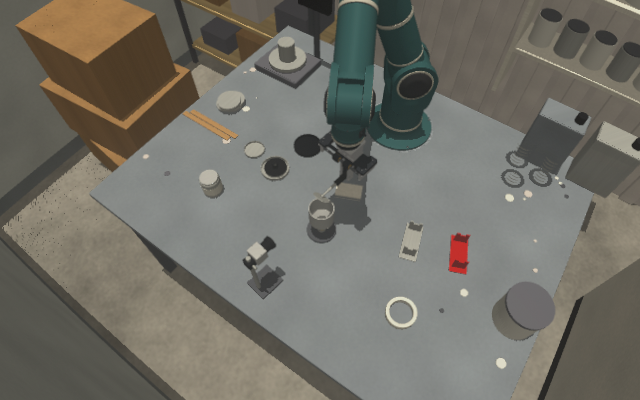

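Run:
```python
from goal import *
from rig import robot
s=robot.get_state(); print(s['time'],s['qpos'].round(3))
P,R=goal(0); print(robot.ik(P,R))
S=np.load('sf.npy'); F=np.diag([1,-1,-1.])
Rt=S[:,:3]; Rm=Rt@F; tcp=S[:,3]-Rt@[0,0,OFF]; om=tcp-Rm@[0,0,.008]
u,v,w=300,185,40; f=390/w
c=[]
for q in(None,-.03):
    im=cv2.resize(cv2.imread('pics/scene10.png')[v:v+w,u:u+w],(390,390),interpolation=cv2.INTER_CUBIC)
    if q is not None:
      for h,col in((.008,(0,0,255)),(.005,(0,255,0))):
        cv2.polylines(im,[((proj('scene',disc(Rm,om,q,h))-[u,v]+.5)*f).astype(int)],True,col,1)
      a=np.linspace(0,6.283,60)
      for r in(.042,.039):
        cv2.polylines(im,[((proj('scene',np.c_[CUP[0]+r*np.cos(a),CUP[1]+r*np.sin(a),np.full(60,.15)])-[u,v]+.5)*f).astype(int)],True,(255,0,0),1)
      cv2.polylines(im,[((proj('scene',np.c_[CUP[0]+.0075*np.cos(a),CUP[1]+.0075*np.sin(a),np.full(60,.085)])-[u,v]+.5)*f).astype(int)],True,(255,255,0),1)
    c.append(im)
cv2.imwrite('pics/e9.png',np.hstack(c))
```

```text
33.8 [ 0.855  0.386 -1.203  1.918  0.383  1.136 -2.22 ]
[ 0.85504406  0.38659708 -1.20253365  1.9183763   0.38299164  1.13556144
 -2.21997374]
```

View pics/e9.png

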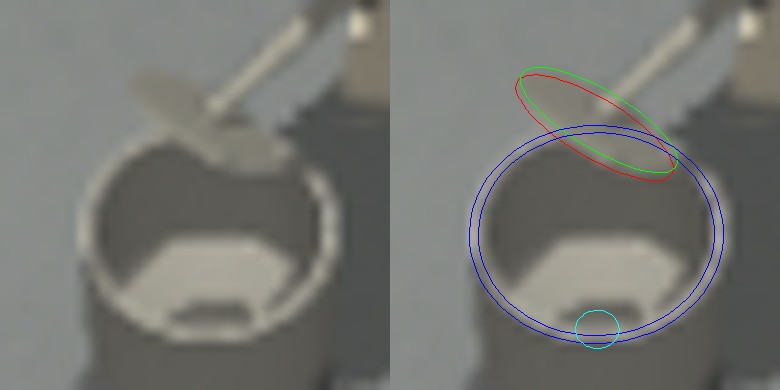

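Run:
```python
from fit import *
from goal import *
S=np.load('sf.npy'); F=np.diag([1,-1,-1.])
Rt=S[:,:3]; Rm=Rt@F; om=S[:,3]-Rt@[0,0,OFF]-Rm@[0,0,.008]
G=load('pics/scene10.png',.5)
a=np.deg2rad(np.arange(0,360,4)); 
def ring(x,y,r): return np.c_[x+r*np.cos(a),y+r*np.sin(a),np.full(a.size,.15)]
def f(p):
    ok=proj('scene',ring(*p,.0405))[:,1]>206
    m=samp('scene',G,ring(*p,.0405)); o=samp('scene',G,ring(*p,.048)); i=samp('scene',G,ring(*p,.033))
    d=np.clip(m-np.minimum(i,o)*.5-np.maximum(i,o)*.5,-40,60)
    return -d[ok].mean()
b=min((f((.591+i*.001,.0222+j*.001)),i,j) for i in range(-8,9) for j in range(-8,9)); print(b)
# disc: warm channel fit, upper part over bench only
from headfit import warm,silh
W=warm('pics/scene10.png'); u,v,w=305,185,32
W=W[v:v+w,u:u+w]; yy,xx=np.mgrid[:w,:w]
j=proj('scene',[om+Rm@[.11,0,.007]])[0]; print('joint px',j)
ok=(xx+u<j[0]-1)&(yy+v<200)
for q in(-.13,-.08,-.03,.02,.07):
    best=(1e9,)
    for dx in np.arange(-1,1.6,.25):
        for dy in np.arange(-1.5,1.6,.25):
            m=silh('scene',Rm,om,q,u,v,w,6,.006,(dx,dy)); A=np.c_[m[ok],np.ones(ok.sum())]
            x,res,_,_=np.linalg.lstsq(A,W[ok],rcond=None)
            if res[0]<best[0]: best=(res[0],dx,dy)
    print(q,best)
```

```text
(np.float32(-29.370518), -2, -1)
joint px [321.77851993 195.43634713]
-0.13 (np.float64(805.2506116777818), np.float64(0.25), np.float64(0.25))
-0.08 (np.float64(572.6623362186812), np.float64(0.25), np.float64(0.25))
-0.03 (np.float64(455.78456077105665), np.float64(0.25), np.float64(0.5))
0.02 (np.float64(409.75355175425256), np.float64(0.5), np.float64(0.5))
0.07 (np.float64(423.9154372298001), np.float64(0.75), np.float64(0.5))
```

Run:
```python
from goal import *
from rig import robot
P,R=goal(0,q=-.02,cup=np.array([.589,.0217]))
robot.move_linear(P,velocity=.02,frame=R)
robot.pause(1.0)
s=robot.get_state(); print(s['time'],s['ee_pos']-P,abs(s['joint_vel']).max(),s['opening'],s['qpos'].round(3),s['force'])
for n in("scene","top"): cv2.imwrite(f'pics/{n}11.png',robot.grab_frame(n)[:,:,::-1])
crop('s',cv2.imread('pics/scene11.png'),230,130,390,250,5,'pics/e10.png')
```

```text
35.0583 [-2.13031568e-06 -7.11139116e-07  3.28577776e-06] 0.001732670554001756 0.015773065327770876 [ 0.864  0.374 -1.205  1.931  0.379  1.119 -2.216] [ 0.28338611 -0.46398235 -1.11818878]
```

View pics/e10.png

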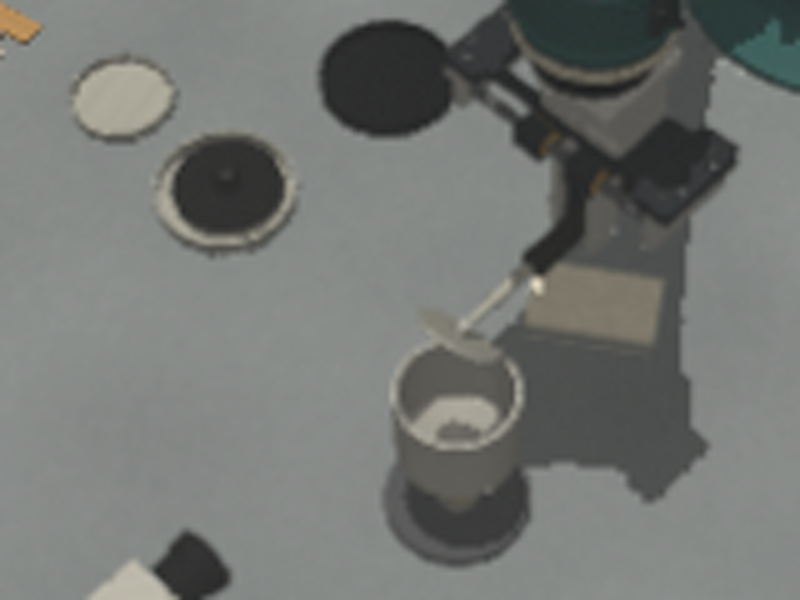

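The handle line points straight at the lens (crop (530,270) → (460,335) → lens at (200,570)). The head is over the cup mouth, the lid is still flat in the dish, and the cards, tape and tin haven't moved. Signing off.

```bash
python3 -c "
from rig import robot
robot.sign_off(); s=robot.get_state(); print(s['time'],s['opening'])"
```

```text
the job is handed in; nothing more can be done
the job is handed in; nothing more can be done
```

I lifted the lid off the cup and set it down flat in the larger steel dish with the knob up. The arm is now holding the mirror steady by its handle over the open cup. I handed the job in at about 35 s, inside the 61 s limit; no verdict was reported.

- **First grasp missed:** my first try at the lid closed on nothing. The fingertips really stand 30 mm further back along the tool than reported. A touch on a free bench spot and overlays on earlier pictures confirmed it. I corrected for it and the second grasp held.
- **Lid:** it touched down within 0.5 mm of the expected height. The last picture shows it flat and centred in the dish.
- **Mirror:** it is held with the fingers 15.8 mm apart on the 16 mm handle. The arm was within 0.01 mm of its commanded pose and almost still. The handle line points at the lens, and the head is over the cup mouth.
- **Least certain:**
  - **Glass angle:** my estimates of the head's joint angle ran from about −0.1 to +0.02 rad; I used −0.02.
  - **Cup axis:** estimates differed by about 3 mm, and I moved the mirror 2 mm after the last comparison.
  - **Reflection:** I had no picture from the bench camera, so I could not see the strainer in the glass directly.
- **Joint range:** the inverse-kinematics solution I printed for one raised pose on the way to the goal had joint 3 at −1.274, against the listed limit of −1.27. The move to that pose ran without an error, but I did not read the joint angles during it. Joint 3 ended at −1.205.
- **Bystanders:** the tape, tin and cards looked unmoved in the last pictures; I checked that by eye only.

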